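# Clear the glass jar and wind the haircut timer

### The job

The empty glass jar has been left right in front of the wind-up haircut timer, in the way of its key: lift it away and stand it on the round cork coaster, without dropping it or tipping it over. Then wind the timer's winged key clockwise all the way to its stop, and let go. Leave the comb and the trimmer where they lie.

Things in the scene. Friction and masses are not known exactly. Their poses are not given: they have to be found in the camera images.
- jar: Empty open clear glass jar, a plain straight cylinder 62 mm in diameter and 130 mm tall, 4 mm wall, about 0.25 kg. Origin at the centre of its underside, z up. At the start it stands 20 to 35 mm in front of the timer's foot.
- coaster: Round cork coaster, 100 mm in diameter, 8 mm thick, fixed to the table. Origin at the centre of its underside (its top is 8 mm higher). It lies to the left or the right; on the other side lies a square cork dish (100 mm, raised rim), which is not the coaster.
- timer: Wind-up timer, fixed: a white drum 112 mm in diameter leaning back on a dark steel foot 130 (x) x 120 x 10 mm; 110 mm high. Origin at the centre of the foot's underside, z up, front is -x. The round dial faces front and up: its normal, 35 degrees (0.61 rad) from vertical, is (-0.573, 0, 0.820) in this frame; the dial's centre is (-0.013, 0, 0.079).
- key_grip (a point): Grip point of the timer's black key: a flat wing 64 mm long, 12 mm thick, standing 8 to 38 mm off the dial on a hub 20 mm in diameter. The point is on the turning axis, 28 mm off the dial. z: turning axis, outwards (the dial's normal); x: along the wing to the end with the white line; y: across its thickness. Turns with the key.
- key (a joint): Angle of the key, rad: 0 run down, 6.0 the fixed stop (fully wound, nearly a full turn); grows as it is turned clockwise, looking onto the dial. Starts at 0 to 0.5. The spring resists more as it is wound (0.12 to 0.22 N m) but a brake holds the key where it is left, so it can be let go and taken again.
- comb: Blue comb 180 x 34 x 6 mm lying on the table to the right of the timer. Origin at the centre of its underside, x along it.
- trimmer: Steel edge trimmer 150 x 40 x 30 mm lying on the table to the left of the timer. Origin at its underside near the middle, x along it.

How it is judged (in metres and radians):
On the way, in this order (a step that is already met when the one before it is completed fails the run):
1. the jar stands upright on the round coaster, centred within 18 mm, let go and at rest, before the key is fully wound (horizontal distance between jar and coaster below 0.018 m and z of jar in the frame of coaster between 0.004 and 0.012 m and angle between jar's own z axis and vertical below 0.1 rad and linear speed of jar below 0.02 m/s and contact force between the fingers and jar below 0.1 N), for 0.2 s.
2. the key is wound to within 0.2 rad (11 degrees) of its stop (value of joint key above 5.8 rad), for 0.2 s.
At the end, for the whole second after the job is handed in: The jar stands upright on the round coaster, its axis within 18 mm of the coaster's centre, at rest; the key is wound clockwise to within 0.2 rad of its stop (key angle above 5.8 rad); both are let go (all of step 1 and value of joint key above 5.8 rad and contact force between the fingers and timer below 0.1 N); the robot touches nothing.
It fails at once if the jar is tipped by more than 30 degrees (angle between jar's own z axis and vertical above 0.52 rad).
It fails at once if the jar is dropped or thrown (it moves at more than 0.5 m/s, a fall of about 13 mm, while not held by the fingers) (linear speed of jar above 0.5 m/s and contact force between the fingers and jar below 0.1 N).
It fails at once if the comb or the trimmer is moved by more than 30 mm (distance of any of comb, trimmer from where it was at the start of the episode above 0.03 m).
It also fails if it takes over 72 s, if anything falls off the work surface, if the arm or the gripper's body presses on something with over 40 N, if the wrist force passes 120 N, or if a joint passes its speed limit or range.

### The arm

A 6-joint arm with a two-finger parallel gripper is mounted at the origin on the work surface. World frame = base frame: x ahead of the robot, y to its left, z up, the work surface at z = 0. Lengths are in mm, angles in rad, forces in N, time in s.
With the tool pointing down it reaches from about 350 to 775 mm from the base axis. Payload 7.3 kg.
Tool frame: the origin (TCP) lies midway between the tips of the shut fingers; the grasp point (between the pads) lies 19 mm behind it; z points along the fingers, y is the line along which they close (so a half turn about z gives the same grasp; the last joint's range is limited). The gripper opens to 92 mm and grips with 3 to 60 N. Pads are 19 mm wide; open, the fingers measure 130 mm over their backs; the gripper's body (75 mm by 190 mm) begins 47 mm behind the grasp point.
Start: joints at [-0.146, 0.342, 1.524, -0, 1.275, -0.146], TCP at [525.019, 0.019, 226.741] pointing down, gripper open.
Joint ranges: [-2.53, 2.53], [-0.77, 2.02], [0.04, 2.7], [-1, 4.14], [0.28, 2.66], [-3.11, 3.11]. Speed limits (rad/s): [2.57, 2.57, 3.14, 3.14, 3.14, 3.14].

### API

Orientations are given as [roll, pitch, yaw] about the fixed x, y, z axes, in that order (R = Rz(yaw) Ry(pitch) Rx(roll)).
In Python, from plant import bot gives the robot as it stands.
- The arm moves only by the tool jog_arm, never from a script. Its arguments are lists of equal length, an entry for each row: "dp": the shift along the tool's x, y, z in m, a list of three; "twist": the turn about the tool's z in degrees. A call has 1 to 10 rows; each row shifts and turns the commanded pose from where the row before left it, along the tool's axes as they then stand; what a row does not reach is not made up. A row lasts 1/8 s, in which the tool goes at most 62.5 mm and 10.7 degrees, less where a joint would pass 70% of its speed; a pose out of reach is approached as far as the arm can. A call is refused whole if a number of a shift passes 0.0625 or a number of a turn 10.7, either way. A call with a gripper value outside its range is refused whole. "jaw" is the finger opening in m, from 0 to 0.0918, set as the call begins (left out, the last holds). The fingers move at their own pace and stop on an object; the grip force is fixed at half the most. Time passes only in rows, so rows that do not move let the fingers close. It gives the time, the measured TCP pose, the force, the opening and the grip force at its end, in the units of the state.
- bot.get_obs(): the state, without advancing time (a new reading comes with each control period).
- bot.capture(name): name is "scene" or "side" or "wrist"; returns the picture (420x560x3 uint8, blue, green, red); there is no depth.
- bot.camera_params(name): a dict with "fx", "fy", "cx", "cy" (pixels), "R" (3x3) and "t" (3): a world point X has camera coordinates R X + t. Camera axes: x right, y down, z forward; pixel columns grow to the right and rows downward; lengths in mm; the calibration is good to about 2 mm. A picture is of the moment at which its call begins: read the wrist's pose just before it. camera_params takes no time and is no camera call; for the wrist camera it gives the pose at the moment of the call.
- bot.close_job(): hands the job in; it is judged then, once.
Trained networks look in the newest picture that a camera, given by its name, has taken for a name from the list of things; names that differ only in an ending like _2 or _b are one class to them, and where a whole thing is asked for, a point or a joint stands for the part that bears it (a point fixed in the world has none). Each returns a list of dicts, best first, with "confidence" (0 to 1); they miss things now and then, are a little off and sometimes report something else, mostly with a low value. They report only what shows in the picture. A call takes as long as a camera call.
- bot.find_in(camera, label): "bbox" ([centre column, centre row, width, height] in pixels, round what is visible of it).
- bot.masks_of(camera, label): "pixels" (420x560 bool, what is visible of it) and "bbox" ([centre column, centre row, width, height] in pixels, round what is visible of it).
The state is a dict: "time": time; "joint_positions": joint angles; "dq": joint speeds; "tau": joint torques, N m; "tool_pos": TCP position; "tcp_rot": TCP orientation; "contact_force": force on the tool from outside, world axes, zero at the start; "moment": the same for the moment, N m; "grip_width": finger opening in mm; "finger_force": force on a finger pad.
Only numpy, scipy, OpenCV 4.12 (cv2) and the standard library are available. Lean on these libraries where they do the work, as an engineer would, in place of code of your own. Each camera call takes 0.05 s, during which the arm holds its last target. There are 200 camera calls.

## Working session

There is one attempt and no reset: what is moved stays moved. The work goes in short steps, Python scripts to look and compute and a tool call to move; the robot and the scene stay as the last step left them, time stands still between calls to the robot, and variables do not carry over. Pictures are saved under pics/ and viewed, at most 10 in all, crops included, and the job is handed in when it is done.

Besides the shell and the picture viewer there is one more tool, called after ">>>" as name(argument=value, ...) on one line, values as JSON. jog_arm: Moves the arm, as the interface text tells. Its arguments: {"type":"object","properties":{"dp":{"type":"array"},"twist":{"type":"array"},"jaw":{"type":"number"}},"required":["dp","twist"]}

```bash
mkdir -p pics; ls
python3 - <<'E'
from plant import bot
import cv2,numpy as np
o=bot.get_obs();print({k:np.round(v,3) for k,v in o.items()})
a=bot.capture("scene");b=bot.capture("side")
cv2.imwrite("pics/s1.png",a);cv2.imwrite("pics/d1.png",b)
for c in("scene","side"):
  p=bot.camera_params(c);print(c,{k:np.round(v,3).tolist() for k,v in p.items()}, np.round(-np.array(p["R"]).T@np.array(p["t"])))
  for l in("jar","coaster","timer","key_grip","comb","trimmer"):
    print(l,[(np.round(d["bbox"]).tolist(),round(d["confidence"],2)) for d in bot.find_in(c,l)[:3]])
E
```

```text
pics
{'time': np.float64(0.0), 'joint_positions': array([-0.146,  0.343,  1.525,  0.   ,  1.275, -0.146]), 'dq': array([-0.002, -0.001,  0.001,  0.   ,  0.001, -0.   ]), 'tau': array([ 1.0000e-03, -4.3125e+01, -2.4422e+01,  7.2000e-02,  5.6000e-02,
       -0.0000e+00]), 'tool_pos': array([5.24587e+02, 8.70000e-02, 2.26035e+02]), 'tcp_rot': array([-3.14 , -0.   ,  1.571]), 'contact_force': array([ 0.185, -0.636, -0.892]), 'moment': array([ 0.014, -0.032, -0.022]), 'finger_force': np.float64(0.0), 'grip_width': np.float64(91.784)}
scene {'fx': 436.85, 'fy': 436.85, 'cx': 272.506, 'cy': 210.061, 'R': [[-0.289, 0.957, -0.004], [0.699, 0.208, -0.684], [-0.654, -0.201, -0.729]], 't': [163.824, -336.68, 1386.743]} [1190.  192.  781.]
jar [([290.0, 195.0, 32.0, 55.0], 0.68), ([260.0, 243.0, 80.0, 79.0], 0.59)]
coaster [([169.0, 187.0, 43.0, 30.0], 0.7)]
timer [([257.0, 242.0, 74.0, 78.0], 0.94)]
key_grip [([262.0, 217.0, 21.0, 17.0], 0.67)]
comb [([159.0, 253.0, 41.0, 64.0], 0.84), ([367.0, 301.0, 25.0, 66.0], 0.57)]
trimmer [([369.0, 298.0, 22.0, 68.0], 0.73)]
side {'fx': 441.653, 'fy': 441.653, 'cx': 280.769, 'cy': 205.089, 'R': [[-0.849, -0.528, -0.005], [-0.386, 0.626, -0.678], [0.361, -0.574, -0.735]], 't': [487.835, 296.721, 711.912]} [272. 481. 727.]
jar [([313.0, 244.0, 40.0, 71.0], 0.77)]
coaster [([375.0, 172.0, 39.0, 29.0], 0.73)]
timer [([263.0, 221.0, 69.0, 79.0], 0.57)]
key_grip [([274.0, 202.0, 24.0, 30.0], 0.67), ([292.0, 161.0, 71.0, 27.0], 0.48), ([264.0, 223.0, 68.0, 79.0], 0.21)]
comb [([294.0, 163.0, 72.0, 30.0], 0.57)]
trimmer [([164.0, 300.0, 74.0, 49.0], 0.82)]
```

Run:
```python
import cv2,numpy as np
a=cv2.imread("pics/s1.png");b=cv2.imread("pics/d1.png")
A=cv2.resize(a[140:350,130:410],None,fx=1.42,fy=1.42,interpolation=3);B=cv2.resize(b[130:340,120:400],None,fx=1.42,fy=1.42,interpolation=3)
cv2.imwrite("pics/m1.png",np.hstack([A,B]))
```

```text
(no output)
```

View pics/m1.png

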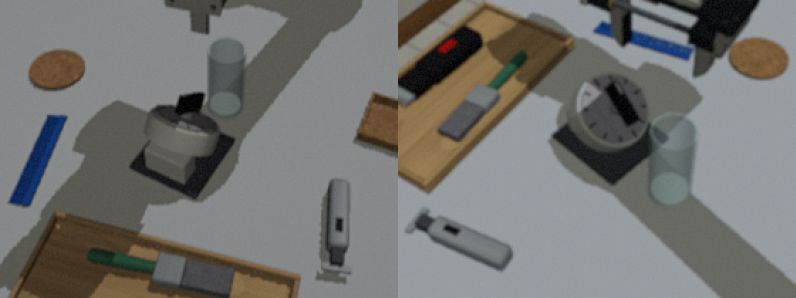

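```bash
cat > h.py <<'E'
from plant import bot
import cv2,numpy as np
from scipy.optimize import least_squares
def proj(p,X):
    c=np.asarray(X)@np.array(p["R"]).T+np.array(p["t"]); return np.c_[p["fx"]*c[:,0]/c[:,2]+p["cx"],p["fy"]*c[:,1]/c[:,2]+p["cy"]]
def ground(p,uv,z):
    R=np.array(p["R"]);C=-R.T@np.array(p["t"])
    d=R.T@np.array([(uv[0]-p["cx"])/p["fx"],(uv[1]-p["cy"])/p["fy"],1]); return C+d*(z-C[2])/d[2]
th=np.linspace(0,2*np.pi,48)
def cyl(x,y,r,z0,z1): return np.vstack([np.c_[x+r*np.cos(th),y+r*np.sin(th),0*th+z] for z in(z0,z1)])
def bb(q): lo,hi=q.min(0),q.max(0); return np.r_[lo,hi]
def mbox(m): v,u=np.nonzero(m); return np.r_[u.min(),v.min(),u.max()+1,v.max()+1]
def fitcyl(cams,boxes,r,z0,z1,x0):
    f=lambda s:np.concatenate([bb(proj(p,cyl(s[0],s[1],r,z0,z1)))-b for p,b in zip(cams,boxes)])
    s=least_squares(f,x0,loss="soft_l1"); return s.x,f(s.x)
E
python3 - <<'E'
from h import *
P={c:bot.camera_params(c) for c in("scene","side")}
for l,r,z0,z1 in(("jar",31,0,130),("coaster",50,0,8)):
  bx=[];cs=[]
  for c in P:
    bot.capture(c) if l=="jar" else 0
    m=bot.masks_of(c,l)
    print(l,c,[(round(d["confidence"],2),np.round(d["bbox"])) for d in m[:2]])
    bx.append(mbox(m[0]["pixels"]));cs.append(P[c])
  print(*[np.round(v,1) for v in fitcyl(cs,bx,r,z0,z1,[600,0])])
  for b,c in zip(bx,cs): print(np.round(fitcyl([c],[b],r,z0,z1,[600,0])[0],1))
for c,uvs in(("scene",[(222,256),(265,279),(295,234)]),("side",[(229,225),(272,259)])):
  for uv in uvs: print(c,np.round(ground(P[c],uv,5),1))
E
```

```text
jar scene [(0.75, array([292., 193.,  29.,  58.]))]
jar side [(0.93, array([314., 244.,  36.,  67.]))]
[491.5  18.8] [ 0.1 -0.5  0.2  0.1 -0.4 -0.5  0.2  0.1]
[492.3  18.6]
[491.1  19.1]
coaster scene [(0.57, array([170., 190.,  40.,  27.]))]
coaster side [(0.7, array([375., 171.,  44.,  31.]))]
[ 495.9 -295. ] [ 0.  -0.4  0.1  0.  -0.5 -0.1  0.2 -0.1]
[ 496.5 -294.9]
[ 495.6 -294.8]
scene [659.1 -89.2   5. ]
scene [690.   20.6   5. ]
scene [551.2  49.8   5. ]
side [689.7  24.2   5. ]
side [563.6  50.8   5. ]
```

>>> jog_arm(dp=[[0.019,-0.033,0],[0,0,0],[0,0,0],[0,0,0],[0,0,0],[0,0,0],[0,0,0],[0,0,0],[0,0,0],[0,0,0]], twist=[0,-9.5,-9.5,-9.5,-9.5,-9.5,-9.5,-9.5,0,0], jaw=0.0918)

```text
time: 2.25
tool_pos: [492.0, 19.0, 226.7]
tcp_rot: [3.142, 0.0, 2.728]
contact_force: [-0.5, 0.0, 0.1]
grip_width: 92.0
finger_force: 0.0
```

Run:
```python
from h import *
o=bot.get_obs();print(np.round(o["joint_positions"],3),np.round(o["tcp_rot"],3),o["tool_pos"])
p=bot.camera_params("wrist");w=bot.capture("wrist");cv2.imwrite("pics/w1.png",w)
np.save("w1p.npy",p,allow_pickle=True)
for l,r,z0,z1 in(("jar",31,0,130),):
  m=bot.masks_of("wrist",l);print(l,[(round(d["confidence"],2),np.round(d["bbox"])) for d in m[:2]])
  print(np.round(bb(proj(p,cyl(491.5,18.8,31,0,130)))))
  if m: print(*[np.round(v,1) for v in fitcyl([p],[mbox(m[0]["pixels"])],31,0,130,[491,19])])
print(np.round(-np.array(p["R"]).T@np.array(p["t"])), np.round(p["R"],2).tolist())
```

```text
[-0.117  0.282  1.61   0.     1.249 -1.275] [3.142 0.    2.728] [492.02563642  19.02151615 226.73051351]
jar [(0.67, array([278., 200.,  87., 111.]))]
[233. 145. 321. 255.]
[492.2  17.6] [-0.7 -0.5  0.7  0.5]
[414.  53. 385.] [[0.4, 0.92, 0.0], [0.87, -0.38, 0.31], [0.28, -0.12, -0.95]]
```

View pics/w1.png

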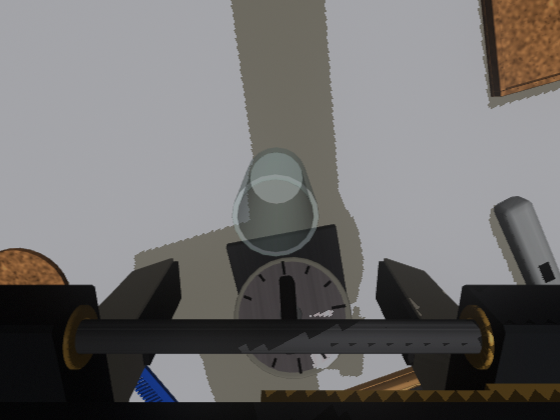

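>>> jog_arm(dp=[[0,0,0],[0,0,0.03],[0,0,0.03],[0,0,0.03],[0,0,0.03],[0,0,0.025],[0,0,0],[0,0,0]], twist=[-9.5,0,0,0,0,0,0,0])

```text
time: 3.35
tool_pos: [492.7, 19.0, 82.6]
tcp_rot: [3.141, 0.001, 2.897]
contact_force: [-0.8, -0.9, 0.4]
grip_width: 91.9
finger_force: 0.0
```

>>> jog_arm(dp=[[0,0,0],[0,0,0],[0,0,0],[0,0,0],[0,0,0],[0,0,0]], twist=[0,0,0,0,0,0], jaw=0.05)

```text
time: 4.1
tool_pos: [492.2, 18.9, 82.0]
tcp_rot: [-3.142, 0.001, 2.897]
contact_force: [-1.1, -1.5, 3.0]
grip_width: 62.0
finger_force: 29.8
```

Run:
```python
from h import *
o=bot.get_obs();print(np.round(o["joint_positions"],3),np.round(o["tcp_rot"],3),o["tool_pos"],o["grip_width"],o["finger_force"])
p=np.load("w1p.npy",allow_pickle=True).item()
for uv in((228,243),(335,226)):print(np.round(ground(p,uv,10),1))
```

```text
[-0.117  0.456  1.804 -0.     0.881 -1.444] [-3.142e+00  1.000e-03  2.897e+00] [492.22333373  18.88085108  81.97949485] 61.955536493615234 29.806715492159128
[535.7 -58.4  10. ]
[563.6  53.4  10. ]
```

>>> jog_arm(dp=[[0,0,-0.01],[0,0,-0.02],[0,0,-0.02],[-0.004,-0.015,0],[-0.008,-0.03,0],[-0.008,-0.03,0],[-0.008,-0.03,0],[-0.008,-0.03,0],[-0.008,-0.03,0],[-0.008,-0.03,0]], twist=[0,0,0,0,0,0,0,0,0,0])

```text
time: 5.35
tool_pos: [494.3, -184.4, 130.5]
tcp_rot: [3.141, -0.002, 2.897]
contact_force: [0.3, -0.3, -3.7]
grip_width: 61.9
finger_force: 29.8
```

>>> jog_arm(dp=[[-0.008,-0.03,0],[-0.008,-0.03,0],[-0.007,-0.028,0],[-0.004,-0.015,0],[-0.001,-0.006,0],[0,0,0],[0,0,0]], twist=[0,0,0,0,0,0,0])

```text
time: 6.22
tool_pos: [496.1, -294.4, 131.7]
tcp_rot: [3.141, -0.0, 2.898]
contact_force: [-0.1, -0.2, -3.5]
grip_width: 62.2
finger_force: 29.8
```

Run:
```python
from h import *
o=bot.get_obs();print(np.round(o["joint_positions"],3),np.round(o["tcp_rot"],3),o["tool_pos"],o["grip_width"],o["finger_force"])
bx=[];cs=[]
bot.capture("wrist"); p=bot.camera_params("wrist")
m=bot.masks_of("wrist","coaster"); print([(round(d["confidence"],2),np.round(d["bbox"])) for d in m[:2]], bb(proj(p,cyl(496,-295,50,0,8))))
```

```text
[-0.668  0.524  1.511  0.     1.107 -1.996] [ 3.141 -0.     2.898] [ 496.11345096 -294.35523738  131.68926904] 62.200263083005055 29.807289303280413
[(0.89, array([277., 188., 130.,  96.]))] [212.3844586  138.20956385 341.12971485 262.96750838]
```

>>> jog_arm(dp=[[0,0,0.012],[0,0,0.015],[0,0,0.008],[0,0,0.004],[0,0,0.002],[0,0,0],[0,0,0]], twist=[0,0,0,0,0,0,0])

```text
time: 7.2
tool_pos: [496.3, -295.5, 91.1]
tcp_rot: [-3.141, 0.001, 2.897]
contact_force: [0.1, -0.2, -3.7]
grip_width: 61.6
finger_force: 29.8
```

Still hanging free (about 1 mm above); ease down.

>>> jog_arm(dp=[[0,0,0.001],[0,0,0.0005],[0,0,0]], twist=[0,0,0])

```text
time: 7.58
tool_pos: [496.5, -295.6, 90.0]
tcp_rot: [-3.141, 0.001, 2.897]
contact_force: [-0.8, 0.2, 3.1]
grip_width: 61.8
finger_force: 29.8
```

Contact felt. Open and rise.

>>> jog_arm(dp=[[0,0,0],[0,0,0],[0,0,0],[0,0,0],[0,0,0],[0,0,-0.02],[0,0,-0.03],[0,0,-0.04],[0,0,-0.04],[0,0,-0.01]], twist=[0,0,0,0,0,0,0,0,0,0], jaw=0.0918)

```text
time: 8.82
tool_pos: [497.0, -296.0, 232.1]
tcp_rot: [-3.139, 0.005, 2.897]
contact_force: [0.2, -0.4, 0.1]
grip_width: 91.3
finger_force: 0.0
```

Run:
```python
from h import *
P={c:bot.camera_params(c) for c in("scene","side")}
bx={}
for l,r,z0,z1 in(("jar",31,8,138),("coaster",50,0,8)):
  b=[]
  for c in P:
    if l=="jar": bot.capture(c)
    m=bot.masks_of(c,l); print(l,c,m and np.round(m[0]["bbox"]))
    b.append(mbox(m[0]["pixels"]))
  print(*[np.round(v,1) for v in fitcyl(list(P.values()),b,r,z0,z1,[496,-295])])
```

```text
jar scene [166. 167.  33.  52.]
jar side [379. 147.  39.  63.]
[ 496.4 -295. ] [-0.4 -0.5  1.1  0.5 -0.3 -0.1  0.3 -0.4]
coaster scene [169. 189.  42.  25.]
coaster side []Traceback (most recent call last):
  File "<stdin>", line 9, in <module>
IndexError: list index out of range
```

>>> jog_arm(dp=[[-0.001,0.016,0],[-0.002,0.035,0],[-0.002,0.035,0],[-0.002,0.035,0],[-0.002,0.035,0],[-0.002,0.035,0],[-0.002,0.035,0],[-0.002,0.035,0],[-0.001,0.02,0],[0,0.015,0]], twist=[0,0,0,0,0,0,0,0,0,0])

```text
time: 10.38
tool_pos: [583.2, -10.8, 228.9]
tcp_rot: [-3.141, -0.001, 2.898]
contact_force: [0.6, -0.8, 0.4]
grip_width: 91.8
finger_force: 0.0
```

>>> jog_arm(dp=[[0,0,0],[0,0,0]], twist=[0,0,0], jaw=0.0918)

```text
$.twist: bad value
```

Run:
```python
from h import *
o=bot.get_obs();print(np.round(o["joint_positions"],3),np.round(o["tcp_rot"],3),o["tool_pos"])
p=bot.camera_params("wrist");w=bot.capture("wrist");cv2.imwrite("pics/w2.png",w)
np.save("w2p.npy",p,allow_pickle=True)
m=bot.masks_of("wrist","timer");k=bot.masks_of("wrist","key_grip")
np.savez("w2m.npz",t=m[0]["pixels"] if m else 0,k=k[0]["pixels"] if k else 0)
for l in(m,k):print([(round(d["confidence"],2),np.round(d["bbox"])) for d in l[:2]])
```

```text
[-0.15   0.449  1.353 -0.     1.341 -1.477] [-3.141e+00 -1.000e-03  2.898e+00] [583.22836395 -10.81684067 228.90698748]
[(0.76, array([278., 216., 126., 143.]))]
[(0.72, array([278., 210.,  25.,  85.]))]
```

View pics/w2.png

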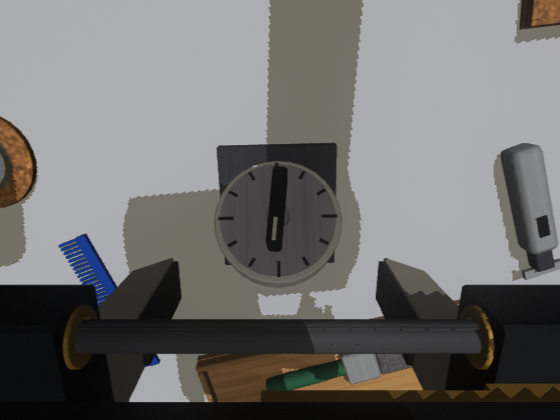

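Run:
```python
from h import *
p=np.load("w2p.npy",allow_pickle=True).item()
def T(s,X):
  c,q=np.cos(s[2]),np.sin(s[2]);X=np.asarray(X,float);return np.c_[s[0]+c*X[:,0]-q*X[:,1],s[1]+q*X[:,0]+c*X[:,1],X[:,2]]
n=np.array([-.573,0,.82]);u=np.array([.82,0,.573]);a=np.array([0,1,0.]);C=np.array([-13,0,79.])
circ=C+56*(np.cos(th)[:,None]*a+np.sin(th)[:,None]*u)
def f(s): return np.r_[(proj(p,T(s,[[-65,60,10],[-65,-60,10]]))-[[337,144],[218,147]]).ravel(), bb(proj(p,T(s,circ)))-[215,162,342,286]]
s=least_squares(f,[612,-19,-.25],x_scale=[1,1,.01]);print(np.round(s.x,3),np.round(f(s.x),1))
s=s.x
k=C+28*n;print("grip",np.round(T(s,[k]),1))
# wing: fit angle: ends at 38 off, r=32 ; w=cos(phi)*u+sin(phi)*a
def ends(ph): w=np.cos(ph)*u+np.sin(ph)*a; return proj(p,T(s,[C+38*n+32*w,C+38*n-32*w,C+8*n+32*w,C+8*n-32*w]))
for d in(-10,-5,0,5,10): print(d,np.round(ends(np.radians(d))).tolist())
```

```text
[ 6.16658e+02 -1.81090e+01 -2.20000e-01] [ 0.8  1.7 -1.1  1.6 -1.4 -2.1  1.7 -0.7]
grip [[588.3 -11.8 102. ]]
-10 [[271.0, 246.0], [284.0, 168.0], [272.0, 254.0], [284.0, 182.0]]
-5 [[275.0, 247.0], [281.0, 167.0], [276.0, 254.0], [281.0, 181.0]]
0 [[279.0, 247.0], [277.0, 167.0], [279.0, 254.0], [278.0, 181.0]]
5 [[282.0, 247.0], [274.0, 167.0], [283.0, 254.0], [274.0, 181.0]]
10 [[286.0, 246.0], [270.0, 168.0], [286.0, 254.0], [271.0, 182.0]]
```

>>> jog_arm(dp=[[-0.005,0,0],[0,0,0.02],[0,0,0.03],[0,0,0.03],[0,0,0.03],[0,0,0.016],[0,0,0.006],[0,0,0],[0,0,0]], twist=[5,0,0,0,0,0,0,0,0], jaw=0.05)

```text
time: 11.65
tool_pos: [588.8, -13.4, 98.4]
tcp_rot: [3.141, 0.002, 2.81]
contact_force: [-0.6, 0.6, -1.1]
grip_width: 49.9
finger_force: 0.0
```

>>> jog_arm(dp=[[0,0,0],[0,0,0],[0,0,0],[0,0,0],[0,0,0]], twist=[0,0,0,0,0], jaw=0.0)

```text
time: 12.28
tool_pos: [588.1, -13.2, 97.3]
tcp_rot: [-3.142, 0.0, 2.81]
contact_force: [-0.5, 0.1, 1.1]
grip_width: 11.9
finger_force: 29.8
```

Run:
```python
from h import *
o=bot.get_obs();print({k:np.round(v,2) for k,v in o.items()})
```

```text
{'time': np.float64(12.28), 'joint_positions': array([-0.15,  0.58,  1.51, -0.  ,  1.05, -1.39]), 'dq': array([-0.,  0.,  0., -0.,  0.,  0.]), 'tau': array([ 4.300e-01, -5.151e+01, -2.128e+01, -1.000e-02,  1.000e-02,
        9.000e-02]), 'tool_pos': array([588.07, -13.23,  97.27]), 'tcp_rot': array([-3.14,  0.  ,  2.81]), 'contact_force': array([-0.46,  0.08,  1.06]), 'moment': array([ 0.19, -0.04,  0.06]), 'finger_force': np.float64(29.83), 'grip_width': np.float64(11.85)}
```

>>> jog_arm(dp=[[0,0,0],[0,0,0],[0,0,0],[0,0,0],[0,0,0],[0,0,0],[0,0,0]], twist=[5,5,5,5,5,5,0])

```text
time: 13.15
tool_pos: [586.9, -13.0, 97.8]
tcp_rot: [-3.14, -0.002, 2.286]
contact_force: [-7.1, 0.5, 7.4]
grip_width: 15.3
finger_force: 33.0
```

>>> jog_arm(dp=[[0,0,0],[0,0,0],[0,0,0],[0,0,0],[0,0,0],[0,0,0],[0,0,0]], twist=[5,5,5,5,5,5,0])

```text
time: 14.02
tool_pos: [586.4, -12.5, 98.1]
tcp_rot: [-3.139, -0.001, 1.763]
contact_force: [-9.6, 1.0, 10.8]
grip_width: 17.0
finger_force: 32.5
```

Run:
```python
from h import *
o=bot.get_obs();print(np.round(o["tcp_rot"],3),np.round(o["moment"],2))
bot.capture("wrist");p=bot.camera_params("wrist");w=bot.capture("wrist");s=bot.capture("scene")
s=cv2.resize(s[180:300,200:320],(420,420),interpolation=3)
cv2.imwrite("pics/m2.png",cv2.resize(np.hstack([w[:,:],s]),None,fx=.8,fy=.8))
```

```text
[-3.139e+00 -1.000e-03  1.763e+00] [0.48 1.19 0.32]
```

View pics/m2.png

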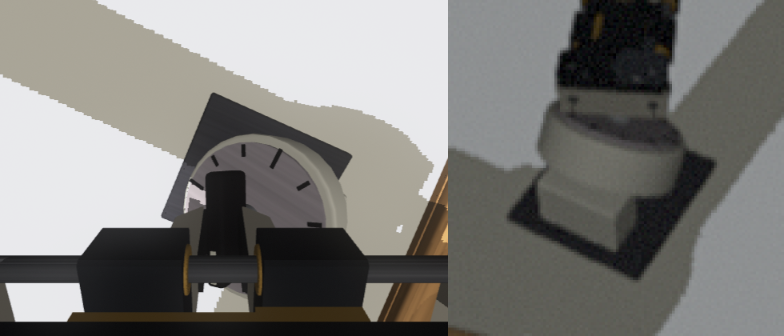

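>>> jog_arm(dp=[[0,0,0],[0,0,0],[0,0,0],[0,0,0],[0,0,0],[0,0,0],[0,0,0],[0,0,0],[0,0,0],[0,0,0]], twist=[6,6,6,6,6,6,6,6,6,6])

```text
time: 15.42
tool_pos: [585.6, -12.5, 99.0]
tcp_rot: [-3.138, 0.003, 0.713]
contact_force: [-13.8, 3.1, 18.6]
grip_width: 16.6
finger_force: 30.7
```

>>> jog_arm(dp=[[0,0,0],[0,0,0],[0,0,0],[0,0,0],[0,0,0],[0,0,0],[0,0,0],[0,0,0],[0,0,0],[0,0,0]], twist=[6,6,6,6,6,6,6,6,6,6])

```text
time: 16.68
tool_pos: [586.6, -12.6, 98.0]
tcp_rot: [3.141, 0.003, -0.334]
contact_force: [-6.9, 0.9, 7.8]
grip_width: 11.9
finger_force: 30.6
```

>>> jog_arm(dp=[[0,0,0],[0,0,0],[0,0,0]], twist=[3,3,0])

```text
time: 17.05
tool_pos: [586.7, -12.6, 97.8]
tcp_rot: [3.141, 0.003, -0.436]
contact_force: [-6.5, 1.2, 8.3]
grip_width: 12.8
finger_force: 31.5
```

Run:
```python
from h import *
o=bot.get_obs();print(np.round(o["tcp_rot"],3),np.round(o["moment"],2),np.round(o["joint_positions"],2),o["tool_pos"])
```

```text
[ 3.141e+00  3.000e-03 -4.360e-01] [0.58 1.02 0.45] [-0.15  0.58  1.52  0.    1.05  1.85] [586.69914192 -12.64059835  97.77925464]
```

>>> jog_arm(dp=[[0,0,0],[0,0,0],[0,0,0],[0,0,-0.015],[0,0,-0.03],[0,0,0],[0,0,0],[0,0,0],[0,0,0],[0,0,0]], twist=[0,0,0,0,0,-10,-10,-10,-10,-10], jaw=0.05)

```text
time: 18.3
tool_pos: [588.5, -13.2, 143.4]
tcp_rot: [3.141, -0.001, 0.442]
contact_force: [-0.1, 1.4, 0.2]
grip_width: 50.0
finger_force: 0.0
```

>>> jog_arm(dp=[[0,0,0],[0,0,0],[0,0,0],[0,0,0],[0,0,0],[0,0,0],[0,0,0],[0,0,0],[0,0,0],[0,0,0]], twist=[-10,-10,-10,-10,-10,-10,-10,-10,-10,-10])

```text
time: 19.55
tool_pos: [588.5, -13.2, 143.4]
tcp_rot: [3.141, 0.001, 2.187]
contact_force: [1.0, 0.1, -0.2]
grip_width: 49.8
finger_force: 0.0
```

>>> jog_arm(dp=[[0,0,0],[0,0,0],[0,0,0],[0,0,0],[0,0,0]], twist=[-10,-10,-10,0,0])

```text
time: 20.18
tool_pos: [588.3, -13.2, 142.8]
tcp_rot: [3.141, 0.001, 2.702]
contact_force: [-0.6, 0.4, 0.2]
grip_width: 50.0
finger_force: 0.0
```

Run:
```python
from h import *
o=bot.get_obs();print(np.round(o["tcp_rot"],3),o["tool_pos"],np.round(o["joint_positions"],2))
w=bot.capture("wrist");cv2.imwrite("pics/w3.png",w)
```

```text
[3.141e+00 1.000e-03 2.702e+00] [588.27854191 -13.20116552 142.80787646] [-0.15  0.53  1.46  0.    1.15 -1.28]
```

View pics/w3.png

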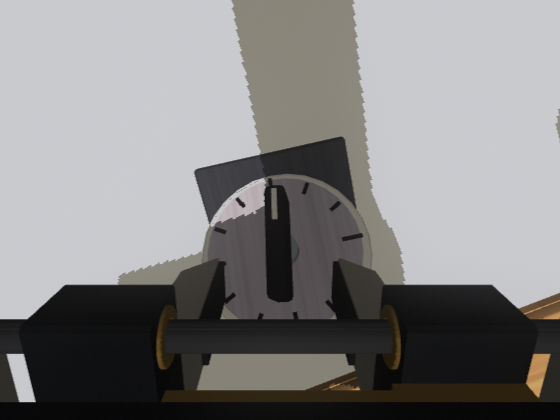

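>>> jog_arm(dp=[[0.001,0,0.015],[0,0,0.02],[0,0,0.01],[0,0,0],[0,0,0]], twist=[0,0,0,0,0])

```text
time: 20.85
tool_pos: [587.5, -12.8, 97.7]
tcp_rot: [3.141, 0.001, 2.705]
contact_force: [0.6, 0.2, -0.1]
grip_width: 50.2
finger_force: 0.0
```

>>> jog_arm(dp=[[0,0,0],[0,0,0],[0,0,0],[0,0,0],[0,0,0]], twist=[0,0,0,0,0], jaw=0.0)

```text
time: 21.48
tool_pos: [587.1, -12.9, 97.4]
tcp_rot: [-3.141, 0.0, 2.706]
contact_force: [-1.5, -1.5, 0.2]
grip_width: 12.5
finger_force: 29.5
```

>>> jog_arm(dp=[[0,0,0],[0,0,0],[0,0,0],[0,0,0],[0,0,0],[0,0,0],[0,0,0],[0,0,0],[0,0,0],[0,0,0]], twist=[6,6,6,6,6,6,6,6,6,6])

```text
time: 22.72
tool_pos: [586.2, -11.8, 98.4]
tcp_rot: [-3.14, -0.001, 1.656]
contact_force: [-7.4, 2.9, 11.0]
grip_width: 17.2
finger_force: 32.6
```

>>> jog_arm(dp=[[0,0,0],[0,0,0],[0,0,0],[0,0,0],[0,0,0],[0,0,0],[0,0,0],[0,0,0],[0,0,0],[0,0,0]], twist=[6,6,6,6,6,6,6,6,6,0])

```text
time: 23.98
tool_pos: [585.5, -12.3, 99.6]
tcp_rot: [-3.14, 0.002, 0.715]
contact_force: [-12.7, 1.5, 20.6]
grip_width: 16.1
finger_force: 30.9
```

Run:
```python
from h import *
o=bot.get_obs();print(np.round(o["tcp_rot"],3),np.round(o["moment"],2),np.round(o["joint_positions"],2),o["tool_pos"],np.round(o["tau"][5],2))
```

```text
[-3.14e+00  2.00e-03  7.15e-01] [0.29 1.99 0.21] [-0.15  0.58  1.52 -0.    1.05  0.7 ] [585.47258825 -12.26199049  99.57245346] 0.7
```

>>> jog_arm(dp=[[0,0,0],[0,0,0],[0,0,0],[0,0,0]], twist=[5,5,5,0])

```text
time: 24.48
tool_pos: [585.3, -12.1, 99.6]
tcp_rot: [-3.14, 0.002, 0.454]
contact_force: [-13.9, 2.1, 20.9]
grip_width: 15.0
finger_force: 30.6
```

```bash
cat > q.py <<'E'
from h import *
o=bot.get_obs();print(np.round(o["tcp_rot"],3),np.round(o["moment"],2),np.round(o["tau"][5],2))
E
python3 q.py
```

```text
[-3.14e+00  2.00e-03  4.54e-01] [0.31 2.17 0.23] 0.59
```

>>> jog_arm(dp=[[0,0,0],[0,0,0],[0,0,0]], twist=[5,5,0])

```text
time: 24.85
tool_pos: [585.4, -12.1, 99.5]
tcp_rot: [-3.14, 0.002, 0.279]
contact_force: [-11.6, 1.6, 18.0]
grip_width: 14.1
finger_force: 30.5
```

```bash
python3 q.py
```

```text
[-3.14e+00  2.00e-03  2.79e-01] [0.14 1.93 0.15] 0.53
```

>>> jog_arm(dp=[[0,0,0],[0,0,0],[0,0,0]], twist=[5,5,0])

```text
time: 25.22
tool_pos: [585.6, -12.2, 99.2]
tcp_rot: [-3.141, 0.002, 0.104]
contact_force: [-12.1, 2.4, 17.1]
grip_width: 13.3
finger_force: 30.1
```

```bash
python3 q.py
```

```text
[-3.141e+00  2.000e-03  1.040e-01] [0.15 1.78 0.13] 0.45
```

>>> jog_arm(dp=[[0,0,0],[0,0,0]], twist=[5,0])

```text
time: 25.48
tool_pos: [585.7, -12.2, 99.1]
tcp_rot: [-3.141, 0.002, 0.017]
contact_force: [-11.3, 1.9, 17.2]
grip_width: 12.6
finger_force: 30.0
```

```bash
python3 q.py
```

```text
[-3.141e+00  2.000e-03  1.700e-02] [0.18 1.65 0.19] 0.56
```

>>> jog_arm(dp=[[0,0,0],[0,0,0]], twist=[5,0])

```text
time: 25.72
tool_pos: [586.0, -12.2, 98.9]
tcp_rot: [-3.142, 0.002, -0.069]
contact_force: [-8.5, 2.8, 13.8]
grip_width: 13.0
finger_force: 30.3
```

```bash
python3 q.py
```

```text
[-3.142e+00  2.000e-03 -6.900e-02] [0.18 1.39 0.39] 0.74
```

>>> jog_arm(dp=[[0,0,0],[0,0,0]], twist=[5,0])

```text
time: 25.98
tool_pos: [586.2, -12.1, 98.7]
tcp_rot: [-3.142, 0.001, -0.156]
contact_force: [-7.8, 2.6, 12.5]
grip_width: 13.6
finger_force: 31.2
```

```bash
python3 q.py
```

```text
[-3.142e+00  1.000e-03 -1.560e-01] [0.24 1.18 0.65] 0.97
```

>>> jog_arm(dp=[[0,0,0],[0,0,0],[0,0,0]], twist=[5,5,0])

```text
time: 26.35
tool_pos: [586.9, -12.2, 98.4]
tcp_rot: [3.141, -0.0, -0.33]
contact_force: [-4.3, 2.3, 8.7]
grip_width: 14.9
finger_force: 34.2
```

```bash
python3 q.py
```

```text
[ 3.141 -0.    -0.33 ] [0.08 0.65 0.77] 1.19
```

>>> jog_arm(dp=[[0,0,0],[0,0,0],[0,0,0],[0,0,0],[0,0,-0.02],[0,0,-0.04],[0,0,-0.04],[0,0,-0.03],[0,0,0],[0,0,0]], twist=[0,0,0,0,0,0,0,0,0,0], jaw=0.07)

```text
time: 27.6
tool_pos: [586.7, -12.8, 226.1]
tcp_rot: [3.141, 0.002, -0.332]
contact_force: [-0.0, 0.3, 0.6]
grip_width: 70.0
finger_force: 0.0
```

```bash
python3 q.py;python3 - <<'E'
from h import *
w=bot.capture("wrist");np.save("w4p.npy",bot.camera_params("wrist"),allow_pickle=True);cv2.imwrite("pics/w4.png",w)
E
```

```text
[ 3.141e+00  2.000e-03 -3.320e-01] [ 0.03  0.08 -0.02] 0.0
```

View pics/w4.png

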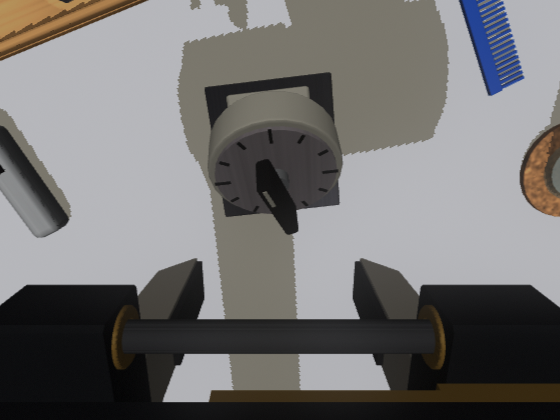

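Run:
```python
from h import *
p=np.load("w4p.npy",allow_pickle=True).item()
s=[616,-18,-.23]
n=np.array([-.573,0,.82]);u=np.array([.82,0,.573]);a=np.array([0,1,0.]);C=np.array([-13,0,79.])
def T(X):
  c,q=np.cos(s[2]),np.sin(s[2]);X=np.asarray(X,float);return np.c_[s[0]+c*X[:,0]-q*X[:,1],s[1]+q*X[:,0]+c*X[:,1],X[:,2]]
for d in(0,5,10,15,20,25,30):
  w=np.cos(np.radians(d))*u+np.sin(np.radians(d))*a;print(d,np.round(proj(p,T([C+38*n+32*w,C+38*n-32*w,C+8*n+32*w,C+8*n-32*w]))).tolist())
w=cv2.imread("pics/w4.png");cv2.imwrite("pics/w4c.png",cv2.resize(w[140:250,210:350],None,fx=5,fy=5,interpolation=cv2.INTER_CUBIC))
```

```text
0 [[273.0, 184.0], [280.0, 235.0], [271.0, 154.0], [278.0, 206.0]]
5 [[269.0, 185.0], [284.0, 235.0], [267.0, 154.0], [281.0, 206.0]]
10 [[265.0, 185.0], [287.0, 234.0], [263.0, 155.0], [284.0, 205.0]]
15 [[261.0, 186.0], [290.0, 233.0], [260.0, 156.0], [287.0, 205.0]]
20 [[258.0, 187.0], [293.0, 232.0], [256.0, 157.0], [290.0, 204.0]]
25 [[254.0, 189.0], [296.0, 231.0], [253.0, 158.0], [293.0, 203.0]]
30 [[251.0, 190.0], [299.0, 230.0], [250.0, 160.0], [296.0, 202.0]]
```

View pics/w4c.png

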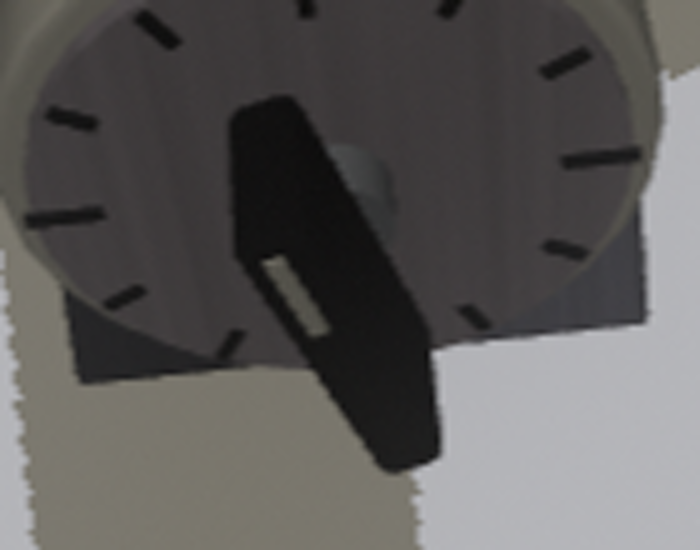

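```bash
python3 -c "
from plant import bot
print(bot.close_job())"
```

```text
the job is handed in; nothing more can be done
None
```

The jar stands on the round coaster, and the key is wound to its stop and let go. The last picture shows about 5.9 rad of turn, and the wrist torque rose sharply at the end. The job is handed in at about 28 s, but no verdict came back.

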